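# Stroke down the hold-down clips of a slide tray

### The job

Close the slide tray: starting from the end with the red dot, run the fingertips lightly along the row, so that the five standing clips are folded down flat over their slides one after another, the one next to the red dot first. Only stroke them with the fingertips: do not press hard on the glass, do not lift or shift the tray, and leave the jar, the bottle and the slide box alone. Finish with the hand clear.

Things in the scene. Friction and masses are not known exactly. Their poses are not given: they have to be found in the camera images.
- tray: loose aluminium microscope-slide tray, 0.9 to 1.3 kg, 104 (x) by 300 (y) by 12 mm thick, flat on the bench; origin at the centre of its underside, z up. On its centre line x = 0, from the +y end: raised white start pad with red dot, hinged clips 1 to 5 (each over a glass slide), raised white end pad. The slides are fixed, tops 13 mm above the bench.
- start_pad (a point): centre of the red dot, on top of the start pad at tray (0, 122, 20) mm, i.e. 20 mm above the bench; the pad is 34 mm (x) by 50 mm (y)
- end_pad (a point): centre of the top of the white end pad at tray (0, -137, 20) mm; the pad is 34 mm (x) by 22 mm (y), 20 mm above the bench
- clip1 (a joint): angle of clip 1 (slide with yellow label), rad: 0 = flat, 1.57 = upright, at most 1.9. Black flap with blue free edge, 21 (tray x) x 34 x 3 mm; hinge along tray x at tray y = 83 mm, 18 mm above the bench. It folds towards tray -y, away from the start pad; flat, its top is 19.5 mm above the bench, its hinge 20 mm. Stiff hinge (0.008 N m): stays at any angle, closes only as far as it is pushed.
- clip2 (a joint): angle of clip 2 (slide with green label), rad: 0 = flat, 1.57 = upright, at most 1.9. Black flap with blue free edge, 21 (tray x) x 34 x 3 mm; hinge along tray x at tray y = 41 mm, 18 mm above the bench. It folds towards tray -y, away from the start pad; flat, its top is 19.5 mm above the bench, its hinge 20 mm. Stiff hinge (0.008 N m): stays at any angle, closes only as far as it is pushed.
- clip3 (a joint): angle of clip 3 (slide with blue label), rad: 0 = flat, 1.57 = upright, at most 1.9. Black flap with blue free edge, 21 (tray x) x 34 x 3 mm; hinge along tray x at tray y = -1 mm, 18 mm above the bench. It folds towards tray -y, away from the start pad; flat, its top is 19.5 mm above the bench, its hinge 20 mm. Stiff hinge (0.008 N m): stays at any angle, closes only as far as it is pushed.
- clip4 (a joint): angle of clip 4 (slide with orange label), rad: 0 = flat, 1.57 = upright, at most 1.9. Black flap with blue free edge, 21 (tray x) x 34 x 3 mm; hinge along tray x at tray y = -43 mm, 18 mm above the bench. It folds towards tray -y, away from the start pad; flat, its top is 19.5 mm above the bench, its hinge 20 mm. Stiff hinge (0.008 N m): stays at any angle, closes only as far as it is pushed.
- clip5 (a joint): angle of clip 5 (slide with white label), rad: 0 = flat, 1.57 = upright, at most 1.9. Black flap with blue free edge, 21 (tray x) x 34 x 3 mm; hinge along tray x at tray y = -85 mm, 18 mm above the bench. It folds towards tray -y, away from the start pad; flat, its top is 19.5 mm above the bench, its hinge 20 mm. Stiff hinge (0.008 N m): stays at any angle, closes only as far as it is pushed.
- stain_jar: closed glass jar with blue cap, 52 mm diameter, 75 mm tall, standing near the tray; origin at the centre of its underside; bystander
- oil_bottle: amber glass bottle with black cap, 34 mm diameter, 70 mm tall; origin at the centre of its underside; bystander
- slide_box: green plastic slide box, 34 x 88 x 30 mm, lying near the tray on the robot's side; origin at the centre of its underside; bystander

How it is judged:
On the way, in this order (a step that is already met when the one before it is completed fails the run):
1. clip 1 is folded down while the later ones are still open (value of joint clip1 below 0.2 rad and value of joint each of clip2, clip3, clip4, clip5 above 0.4 rad), for 0.02 s.
2. clip 2 is folded down while the later ones are still open (value of joint clip2 below 0.2 rad and value of joint each of clip3, clip4, clip5 above 0.4 rad), for 0.02 s.
3. clip 3 is folded down while the later ones are still open (value of joint clip3 below 0.2 rad and value of joint each of clip4, clip5 above 0.4 rad), for 0.02 s.
4. clip 4 is folded down while the later ones are still open (value of joint clip4 below 0.2 rad and value of joint clip5 above 0.4 rad), for 0.02 s.
5. clip 5 is folded down (value of joint clip5 below 0.2 rad), for 0.02 s.
At the end, for the whole second after the job is handed in: All five clips are within 0.2 rad of flat, the tray lies flat and at rest within 25 mm of where it was, the jar, the bottle and the slide box stand within 20 mm of where they were, and the robot touches nothing (value of joint each of clip1, clip2, clip3, clip4, clip5 below 0.2 rad and distance of tray from where it was at the start of the episode below 0.025 m and angle between tray's own z axis and vertical below 0.05 rad and linear speed of tray below 0.01 m/s and distance of each of stain_jar, oil_bottle, slide_box from where it was at the start of the episode below 0.02 m and angle between each of stain_jar, oil_bottle, slide_box's own z axis and vertical below 0.1 rad).
It fails at once if the tray is lifted or tipped (height (world z) of tray above 0.01 m or angle between tray's own z axis and vertical above 0.12 rad).
It fails at once if the tray is shifted by more than 25 mm (distance of tray from where it was at the start of the episode above 0.025 m).
It fails at once if the fingers press on the tray, a slide or a clip with more than 30 N (contact force between the fingers and tray above 30 N).
It fails at once if a bystander is moved or tipped (distance of any of stain_jar, oil_bottle, slide_box from where it was at the start of the episode above 0.02 m or angle between any of stain_jar, oil_bottle, slide_box's own z axis and vertical above 0.3 rad).
It also fails if it takes over 42 s, if anything falls off the work surface, if the arm or the gripper's body presses on something with over 40 N, if the wrist force passes 120 N, or if a joint passes its speed limit or range.

### The arm

A 6-joint arm with a two-finger parallel gripper is mounted at the origin on the work surface. World frame = base frame: x ahead of the robot, y to its left, z up, the work surface at z = 0. Lengths are in m, angles in rad, forces in N, time in s.
With the tool pointing down it reaches from about 0.375 to 0.75 m from the base axis. Payload 9 kg.
Tool frame: the origin (TCP) lies midway between the tips of the shut fingers; the grasp point (between the pads) lies 19 mm behind it; z points along the fingers, y is the direction in which the jaws open and shut (so a half turn about z gives the same grasp; the last joint's range is limited). The gripper opens to 85 mm and grips with 20 to 120 N. Pads are 22 mm wide; open, the fingers measure 114 mm over their backs; the gripper's body (76 mm by 85 mm) begins 54 mm behind the grasp point. The pads swing forward as they close: fully open they stand 13 mm farther back than shut.
Start: joints at [-1.459, 0.104, 0.097, 1.564, 0, 1.353], TCP at [0.194, -0.568, 0.231] pointing down, gripper open.
Joint ranges: [-2.99, 2.99], [-0.84, 1.86], [-1.1, 1.16], [-1.84, 2.11], [-1.51, 1.56], [-3.14, 3.14]. Speed limits (rad/s): [2.22, 2.22, 2.57, 3.14, 3.14, 3.14].

### API

Orientations are given as a rotation vector (axis times angle).
In Python, from station import monitor, read_camera, calibration, workorder gives the robot as it stands.
- The arm moves only by the tool move_arm, never from a script. Its arguments are lists of equal length, an entry for each row: "offset": the shift along the tool's x, y, z each as a share of 0.03 m, from -1 to 1, a list of three; "twist": the turn, a rotation vector about the tool's x, y, z each as a share of 0.12 rad, from -1 to 1, a list of three; "grip": the closure, from 0 (fully open) to 1 (shut). In form: {"offset": [[tx, ty, tz], ...], "twist": [[rx, ry, rz], ...], "grip": [grip, ...]}. A call has 1 to 20 rows; each row shifts and turns the commanded pose from where the row before left it, along the tool's axes as they then stand; what a row does not reach is not made up. A row lasts 1/12 s, in which the tool goes at most 41.7 mm and 7.16 degrees, less where a joint would pass 70% of its speed; a pose out of reach is approached as far as the arm can. A call with a number of a shift or a turn outside -1 to 1 is refused whole. A call with a gripper value outside its range is refused whole. The fingers move at their own pace and stop on an object; "grip_force" is the grip in N (left out, the last holds). Time passes only in rows, so rows that do not move let the fingers close. It gives the time, the measured TCP pose, the force and the opening at its end, in the units of the state.
- monitor.observe(): the state, without advancing time (a new reading comes with each control period).
- read_camera(name): name is "scene" or "side" or "wrist"; returns the picture (384x512x3 uint8, red, green, blue); there is no depth.
- calibration(name): a dict with "fovy" (degrees; the focal length in pixels is half the picture's height over the tangent of half this angle, whatever the lens; pixels are square), "cx", "cy" (the principal point, pixels), "distortion" ([k1, k2, p1, p2, k3] as OpenCV has them; the pictures are not rectified), "R" (3x3) and "t" (3): a world point X has camera coordinates R X + t. Camera axes: x right, y down, z forward; pixel columns grow to the right and rows downward; lengths in m; the calibration is good to about 2 mm. A picture is of the moment at which its call begins: read the wrist's pose just before it. calibration takes no time and is no camera call; for the wrist camera it gives the pose at the moment of the call.
- workorder.hand_in(): hands the job in, once; it reports no verdict.
The state is a dict: "clock": time; "joints": joint angles; "joint_velocities": joint speeds; "joint_efforts": joint torques, N m; "tool_pos": TCP position; "eef_rot": TCP orientation; "contact_force": force on the tool from outside, world axes, zero at the start; "moment": the same for the moment, N m; "opening": opening from 0.0 (shut) to 1.0 (fully open).
Only numpy, scipy, OpenCV 4.12 (cv2) and the standard library are available. Lean on these libraries where they do the work, as an engineer would, in place of code of your own. Each camera call takes 0.05 s, during which the arm holds its last target.

## Working session

There is one attempt and no reset: what is moved stays moved. The work goes in short steps, Python scripts to look and compute and a tool call to move; the robot and the scene stay as the last step left them, time stands still between calls to the robot, and variables do not carry over. Pictures are saved under pics/ and viewed, and the job is handed in when it is done.

Besides the shell and the picture viewer there is one more tool, called after ">>>" in YAML: its name, and indented under it one key for each argument. move_arm: Moves the arm, as the interface text tells. Shift numbers are shares of 0.03 m and turn numbers shares of 0.12 rad, none past 1 either way. Its arguments: {"type":"object","properties":{"offset":{"type":"array"},"twist":{"type":"array"},"grip":{"type":"array"},"grip_force":{"type":"number"}},"required":["offset","twist","grip"]}

```bash
mkdir -p pics; ls
python3 - <<'E'
from station import monitor, read_camera, calibration
import cv2
s=monitor.observe();print(s)
for n in("scene","side","wrist"):
    c=calibration(n);print(n,c)
    cv2.imwrite(f"pics/{n}0.png",cv2.cvtColor(read_camera(n),cv2.COLOR_RGB2BGR))
E
```

```text
pics
{'clock': 0.0, 'joints': array([-1.45869985e+00,  1.04690560e-01,  9.64952688e-02,  1.56389806e+00,
       -2.00512303e-05,  1.35311192e+00]), 'joint_velocities': array([-0.00053845, -0.00060482,  0.00043123, -0.00054228,  0.00031031,
       -0.00153   ]), 'joint_efforts': array([-5.60713470e-04, -5.56927514e+01,  5.03652620e+01,  1.68071076e-02,
       -2.94668152e-04, -1.16829793e-05]), 'tool_pos': array([ 0.19427648, -0.56733578,  0.23054175]), 'eef_rot': array([-3.09770248e+00, -5.15461655e-01, -7.60263916e-05]), 'contact_force': array([-0.92585428,  1.18943311, -0.30034775]), 'moment': array([0.05813381, 0.00691603, 0.01532976]), 'opening': 1.0028005884787565}
scene {'fovy': 52.5348709876624, 'cx': 259.93327988640516, 'cy': 193.16849435229042, 'distortion': array([-0.02693312,  0.        ,  0.        ,  0.        ,  0.        ]), 'R': array([[ 0.43672461,  0.89958539,  0.00421163],
       [ 0.7541779 , -0.36357302, -0.54683669],
       [-0.49039506,  0.24199336, -0.8372287 ]]), 't': array([-0.26402937, -0.40659483,  0.9599466 ])}
side {'fovy': 57.829631625196654, 'cx': 259.87640571497025, 'cy': 194.81262479852057, 'distortion': array([-0.01945986,  0.        ,  0.        ,  0.        ,  0.        ]), 'R': array([[ 0.77877087, -0.62728991, -0.00482645],
       [-0.42757753, -0.52516979, -0.73578132],
       [ 0.45901349,  0.57506874, -0.677202  ]]), 't': array([-0.46151662,  0.29959841,  0.41258391])}
wrist {'fovy': 60.80844788991364, 'cx': 250.3926346808349, 'cy': 189.60706920473106, 'distortion': array([0.00867423, 0.        , 0.        , 0.        , 0.        ]), 'R': array([[ 3.23857628e-01, -9.46105534e-01, -7.45159732e-04],
       [-9.09888639e-01, -3.11676005e-01,  2.73789576e-01],
       [-2.59266082e-01, -8.79908303e-02, -9.61789329e-01]]), 't': array([-0.59901698, -0.03562905,  0.37760942])}
```

View pics/scene0.png

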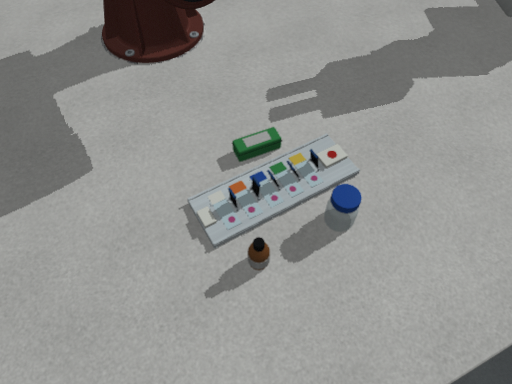

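View pics/side0.png

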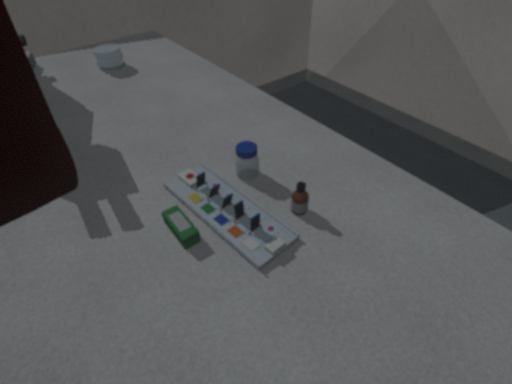

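View pics/wrist0.png

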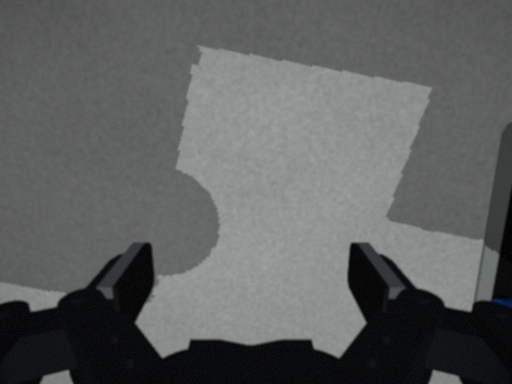

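The scene picture shows the tray from end pad (208,214) to red dot (332,155), with five clips standing. The slide box is at (257,143), the jar at (344,208) and the bottle at (259,253). I'll enlarge crops to measure from.

Run:
```python
import cv2
a=cv2.imread("pics/scene0.png")[125:275,175:375];cv2.imwrite("pics/scene0c.png",cv2.resize(a,None,fx=4,fy=4,interpolation=cv2.INTER_CUBIC))
a=cv2.imread("pics/side0.png")[130:270,150:320];cv2.imwrite("pics/side0c.png",cv2.resize(a,None,fx=4,fy=4,interpolation=cv2.INTER_CUBIC))
```

```text
(no output)
```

View pics/scene0c.png

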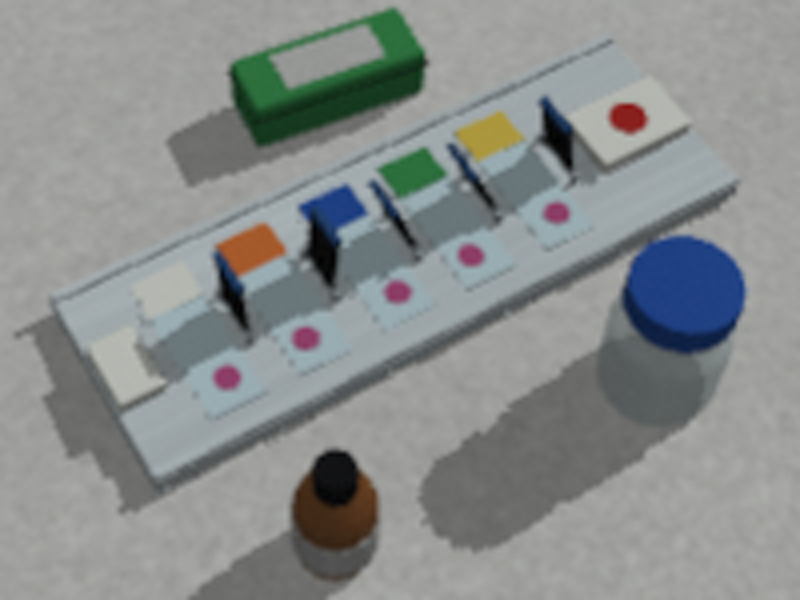

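View pics/side0c.png

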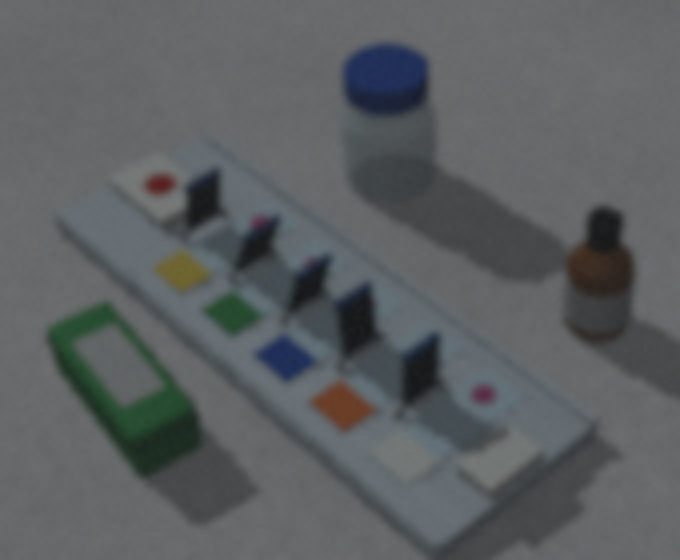

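```bash
cat > h.py <<'E'
import numpy as np, cv2
from station import calibration
def K(c):
    f=192/np.tan(np.radians(c['fovy'])/2); return np.array([[f,0,c['cx']],[0,f,c['cy']],[0,0,1]])
def ray(c,p):
    u=cv2.undistortPoints(np.array([[p]],float),K(c),c['distortion'])[0,0]
    return -c['R'].T@c['t'], c['R'].T@np.array([u[0],u[1],1])
def onz(c,p,z):
    o,d=ray(c,p); return o+d*(z-o[2])/d[2]
def tri(cs,ps):
    A=0;b=0
    for c,p in zip(cs,ps):
        o,d=ray(c,p);d=d/np.linalg.norm(d);M=np.eye(3)-np.outer(d,d);A=A+M;b=b+M@o
    return np.linalg.solve(A,b)
def proj(c,X):
    return cv2.projectPoints(np.atleast_2d(np.array(X,float)),cv2.Rodrigues(c['R'])[0],c['t'],K(c),c['distortion'])[0][:,0]
E
python3 - <<'E'
from h import *
from scipy.optimize import least_squares
np.set_printoptions(precision=4,suppress=True)
s=calibration("scene");d=calibration("side")
S=lambda x,y:((x+.5)/4-.5+175,(y+.5)/4-.5+125)
D=lambda x,y:((x+.5)/4-.5+150,(y+.5)/4-.5+130)
print("dot",tri([s,d],[S(628,118),D(160,184)]),"end",tri([s,d],[S(127,367),D(502,461)]))
obs=[(0,122,20,s,S(628,118)),(0,-137,20,s,S(127,367)),(-52,150,12,s,S(612,42)),(52,150,12,s,S(737,183)),(52,-150,12,s,S(158,478)),(-52,-150,12,s,S(52,298)),
(0,122,20,d,D(160,184)),(0,-137,20,d,D(502,461)),(-52,150,12,d,D(57,220)),(52,150,12,d,D(203,137)),(52,-150,12,d,D(597,425)),(-52,-150,12,d,D(433,550))]
def w(q,X):
    c,n=np.cos(q[3]),np.sin(q[3]);return np.array([q[0]+c*X[0]-n*X[1],q[1]+n*X[0]+c*X[1],q[2]+X[2]])
f=lambda q:np.concatenate([proj(o[3],w(q,np.array(o[:3])/1e3))[0]-o[4] for o in obs])
r=least_squares(f,[.5,-.2,0,0]);print(r.x);print(r.fun.reshape(-1,2))
for nm in(s,d):
  r2=least_squares(lambda q:np.concatenate([proj(o[3],w(np.r_[q[:2],0,q[2]],np.array(o[:3])/1e3))[0]-o[4] for o in obs if o[3] is nm]),[.5,-.2,0]);print(r2.x)
q=r.x
for nm,pts in dict(start=(0,122,20),c1=(0,83,18),c5=(0,-85,18),end=(0,-137,20)).items(): print(nm,w(q,np.array(pts)/1e3))
print("jarcap",tri([s,d],[S(686,280),D(387,68)]),"botcap",tri([s,d],[S(336,465),D(605,216)]))
print("box top corners",[onz(s,S(*p),.03) for p in((395,10),(424,58),(252,108),(233,65))])
E
```

```text
dot [0.5425 0.1784 0.02  ] end [ 0.5635 -0.0796  0.016 ]
[ 0.5519  0.0578 -0.0031  0.08  ]
[[ 0.4073  0.2524]
 [ 0.3773 -0.9363]
 [-0.4565 -1.7102]
 [ 1.5732 -0.1129]
 [ 0.1875  1.3717]
 [-0.2584 -0.4782]
 [ 0.1933  1.2478]
 [-0.4575 -0.3763]
 [-1.0012 -0.2011]
 [ 1.5731  0.0733]
 [ 0.6384  0.1242]
 [ 0.4398  1.3715]]
[0.5537 0.0563 0.0794]
[0.5507 0.0567 0.0797]
start [0.5422 0.1794 0.0169]
c1 [0.5453 0.1405 0.0149]
c5 [ 0.5587 -0.0269  0.0149]
end [ 0.5629 -0.0788  0.0169]
jarcap [0.6564 0.1238 0.0756] botcap [ 0.6665 -0.0322  0.0709]
box top corners [array([0.4447, 0.106 , 0.03  ]), array([0.4775, 0.1045, 0.03  ]), array([0.47  , 0.0199, 0.03  ]), array([0.4427, 0.0225, 0.03  ])]
```

>>> move_arm:
  offset:
    - [0.68,-0.71,0]
    - [0.74,-0.64,0]
    - [0.8,-0.57,0]
    - [0.85,-0.49,0]
    - [0.89,-0.41,0]
    - [0.93,-0.32,0]
    - [0.95,-0.23,0]
    - [0.97,-0.14,0]
    - [0.98,-0.05,0]
    - [0.98,0.04,0]
    - [0.97,0.14,0]
    - [0.95,0.23,0]
    - [0.93,0.32,0]
    - [0.89,0.41,0]
    - [0.85,0.48,0]
    - [0.85,0.48,0]
    - [0.85,0.48,0]
    - [0.85,0.48,0]
    - [0.85,0.48,0]
    - [0.85,0.48,0]
  twist:
    - [0,0,-0.79]
    - [0,0,-0.79]
    - [0,0,-0.79]
    - [0,0,-0.79]
    - [0,0,-0.79]
    - [0,0,-0.79]
    - [0,0,-0.79]
    - [0,0,-0.79]
    - [0,0,-0.79]
    - [0,0,-0.79]
    - [0,0,-0.79]
    - [0,0,-0.79]
    - [0,0,-0.79]
    - [0,0,-0.79]
    - [0,0,0]
    - [0,0,0]
    - [0,0,0]
    - [0,0,0]
    - [0,0,0]
    - [0,0,0]
  grip: [1,1,1,1,1,1,1,1,1,1,1,1,1,1,1,1,1,1,1,1]

```text
clock: 1.82
tool_pos: [0.4407, -0.0326, 0.2312]
eef_rot: [2.123, 2.315, -0.0]
contact_force: [0.8, -0.8, -0.1]
opening: 0.004
```

Run:
```python
from station import monitor, read_camera
from h import *
import cv2,pickle
c=calibration("wrist");im=read_camera("wrist")
pickle.dump(c,open("w1.pkl","wb"))
im=cv2.cvtColor(im,cv2.COLOR_RGB2BGR);cv2.imwrite("pics/w1.png",cv2.resize(im,(768,576),interpolation=cv2.INTER_CUBIC))
s=monitor.observe();print(s['tool_pos'],s['joints'])
from scipy.spatial.transform import Rotation as R
m=R.from_rotvec(s['eef_rot']).as_matrix();print(m.round(3),np.degrees(np.arctan2(m[1,0],m[0,0])))
```

```text
[ 0.44188406 -0.02900769  0.23117102] [-0.36408271 -0.38158539 -0.34789718  1.60420559  0.00212742  1.11829306]
[[-0.088  0.996  0.001]
 [ 0.996  0.088  0.002]
 [ 0.002  0.001 -1.   ]] 95.06620202238418
```

View pics/w1.png

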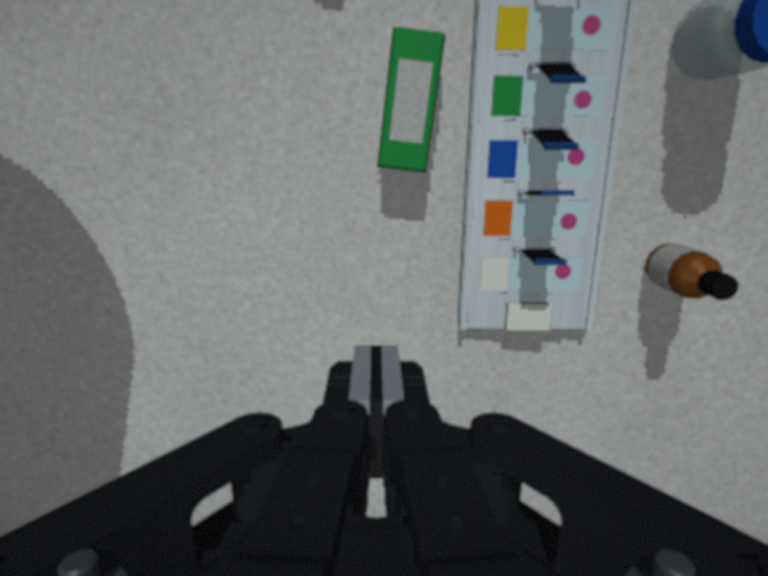

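Run:
```python
from h import *
import pickle
c=pickle.load(open("w1.pkl","rb"))
P=lambda x,y:((x+.5)/1.5-.5,(y+.5)/1.5-.5)
for n,p,z in[("end",(528.5,317),.02),("cornL",(460,328),.012),("cornR",(588,329),.012),("Lfar",(477,0),.012),("Rfar",(630,0),.012)]:
    print(n,onz(c,P(*p),z).round(4))
```

```text
end [ 0.5609 -0.0789  0.02  ]
cornL [ 0.5119 -0.0952  0.012 ]
cornR [ 0.6119 -0.0873  0.012 ]
Lfar [0.4923 0.1331 0.012 ]
Rfar [0.5919 0.1414 0.012 ]
```

>>> move_arm:
  offset:
    - [0.84,0.49,0]
    - [0.84,0.49,0]
    - [0.84,0.49,0]
    - [0.84,0.49,0]
    - [0.84,0.49,0]
    - [0.84,0.49,0]
    - [0.84,0.49,0]
    - [0.83,0.49,0]
    - [0,0,0.95]
    - [0,0,0.95]
    - [0,0,0.95]
    - [0,0,0.95]
    - [0,0,0.95]
    - [0,0,0.95]
    - [0,0,0]
    - [0,0,0]
    - [0,0,0]
  twist:
    - [0,0,0]
    - [0,0,0]
    - [0,0,0]
    - [0,0,0]
    - [0,0,0]
    - [0,0,0]
    - [0,0,0]
    - [0,0,0]
    - [0,0,0]
    - [0,0,0]
    - [0,0,0]
    - [0,0,0]
    - [0,0,0]
    - [0,0,0]
    - [0,0,0]
    - [0,0,0]
    - [0,0,0]
  grip: [1,1,1,1,1,1,1,1,1,1,1,1,1,1,1,1,1]

```text
clock: 3.28
tool_pos: [0.541, 0.1766, 0.062]
eef_rot: [2.123, 2.314, 0.002]
contact_force: [-0.2, 0.1, 0.2]
opening: 0.002
```

Run:
```python
from station import monitor, read_camera
from h import *
s=monitor.observe();print(s['clock'],s['tool_pos'],s['contact_force'])
for n,(x,y) in dict(scene=(175,100),side=(140,110)).items():
    im=cv2.cvtColor(read_camera(n),cv2.COLOR_RGB2BGR)[y:y+150,x:x+200]
    cv2.imwrite(f"pics/{n}2c.png",cv2.resize(im,None,fx=4,fy=4,interpolation=cv2.INTER_CUBIC))
# expected projections of TCP
for n,o in dict(scene=(175,100),side=(140,110)).items(): print(n,(proj(calibration(n),s['tool_pos'])[0]-o)*4)
```

```text
3.2833 [0.54100721 0.17655685 0.06199302] [-0.23576137  0.08394552  0.17304318]
scene [637.42951568 153.54446637]
side [187.92630518 204.18729923]
```

View pics/scene2c.png

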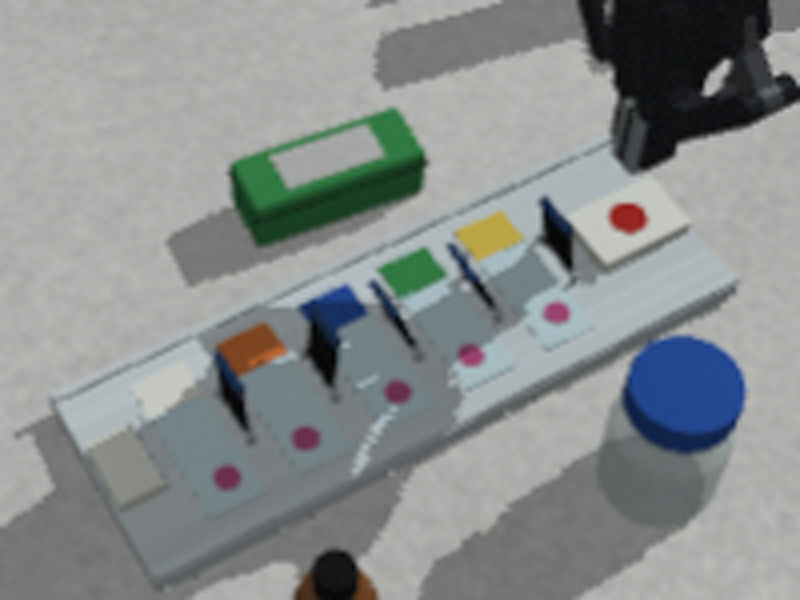

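View pics/side2c.png

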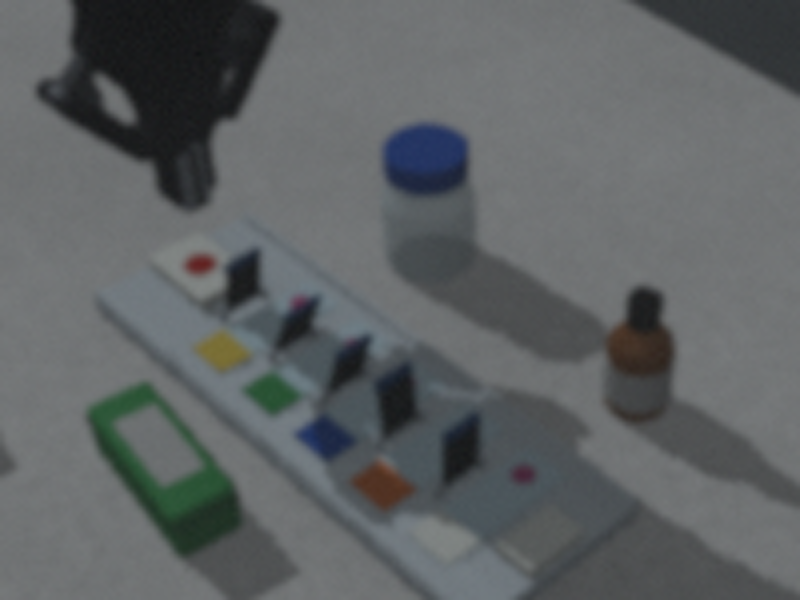

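The fingertips stand over the red dot at scene crop (640,160), and all five clips are still standing. Next I'll descend onto the pad to get a height reference.

>>> move_arm:
  offset:
    - [0,0,0.6]
    - [0,0,0.6]
    - [0,0,0]
    - [0,0,0]
    - [0,0,0]
  twist:
    - [0,0,0]
    - [0,0,0]
    - [0,0,0]
    - [0,0,0]
    - [0,0,0]
  grip: [1,1,1,1,1]

```text
clock: 3.8
tool_pos: [0.5412, 0.1766, 0.0261]
eef_rot: [2.123, 2.314, 0.002]
contact_force: [0.0, -0.4, 0.8]
opening: -0.004
```

>>> move_arm:
  offset:
    - [0,0,0.05]
    - [0,0,0.05]
    - [0,0,0]
  twist:
    - [0,0,0]
    - [0,0,0]
    - [0,0,0]
  grip: [1,1,1]

```text
clock: 4.05
tool_pos: [0.5406, 0.1766, 0.0217]
eef_rot: [2.123, 2.315, 0.001]
contact_force: [-0.0, -0.4, 0.5]
opening: 0.001
```

>>> move_arm:
  offset:
    - [0,0,0.02]
    - [0,0,0]
  twist:
    - [0,0,0]
    - [0,0,0]
  grip: [1,1]

```text
clock: 4.22
tool_pos: [0.5403, 0.1765, 0.0208]
eef_rot: [2.124, 2.315, 0.0]
contact_force: [-0.5, -0.3, -0.5]
opening: -0.003
```

>>> move_arm:
  offset:
    - [0,0,0.02]
    - [0,0,0]
  twist:
    - [0,0,0]
    - [0,0,0]
  grip: [1,1]

```text
clock: 4.38
tool_pos: [0.5403, 0.1765, 0.0201]
eef_rot: [2.124, 2.315, 0.0]
contact_force: [0.1, -0.6, 0.5]
opening: 0.002
```

>>> move_arm:
  offset:
    - [0,0,0.02]
    - [0,0,0]
  twist:
    - [0,0,0]
    - [0,0,0]
  grip: [1,1]

```text
clock: 4.55
tool_pos: [0.5403, 0.1766, 0.0201]
eef_rot: [2.123, 2.315, 0.0]
contact_force: [-2.4, -0.8, 5.6]
opening: -0.002
```

>>> move_arm:
  offset:
    - [0,0,0.01]
    - [0,0,0]
  twist:
    - [0,0,0]
    - [0,0,0]
  grip: [1,1]

```text
clock: 4.72
tool_pos: [0.5404, 0.1765, 0.0201]
eef_rot: [2.123, 2.315, 0.0]
contact_force: [-3.7, -0.9, 8.5]
opening: 0.001
```

Contact shows at z=0.0201 m, which matches the 20 mm pad height. Now I'll raise and fold clip 1.

>>> move_arm:
  offset:
    - [0,0,-0.25]
    - [0,0,-0.25]
    - [-0.2,0,0]
    - [-0.2,0,0]
    - [-0.2,0,0]
    - [-0.2,0,0]
    - [-0.2,0,0]
    - [0,0,0]
  twist:
    - [0,0,0]
    - [0,0,0]
    - [0,0,0]
    - [0,0,0]
    - [0,0,0]
    - [0,0,0]
    - [0,0,0]
    - [0,0,0]
  grip: [1,1,1,1,1,1,1,1]

```text
clock: 5.38
tool_pos: [0.5428, 0.1453, 0.0339]
eef_rot: [-2.125, -2.314, 0.001]
contact_force: [0.6, -0.2, -0.9]
opening: 0.001
```

>>> move_arm:
  offset:
    - [-0.1,0,0.08]
    - [-0.1,0,0.08]
    - [-0.1,0,0.08]
    - [-0.1,0,0.08]
    - [0,0,0]
  twist:
    - [0,0,0]
    - [0,0,0]
    - [0,0,0]
    - [0,0,0]
    - [0,0,0]
  grip: [1,1,1,1,1]

```text
clock: 5.8
tool_pos: [0.5435, 0.1342, 0.0238]
eef_rot: [-2.124, -2.314, 0.001]
contact_force: [0.2, -0.5, -0.7]
opening: -0.002
```

```bash
cat > look.py <<'E'
import sys
from station import monitor, read_camera
from h import *
s=monitor.observe();print(s['clock'],s['tool_pos'],s['contact_force'])
for n,(x,y) in dict(scene=(175,120),side=(150,125)).items():
    im=cv2.cvtColor(read_camera(n),cv2.COLOR_RGB2BGR)[y:y+145,x:x+195]
    cv2.imwrite(f"pics/{n}{sys.argv[1]}.png",cv2.resize(im,None,fx=4,fy=4,interpolation=cv2.INTER_CUBIC))
E
python3 look.py 3
```

```text
5.8 [0.54349192 0.13422209 0.02381422] [ 0.2160241  -0.52416844 -0.66792638]
```

View pics/scene3.png

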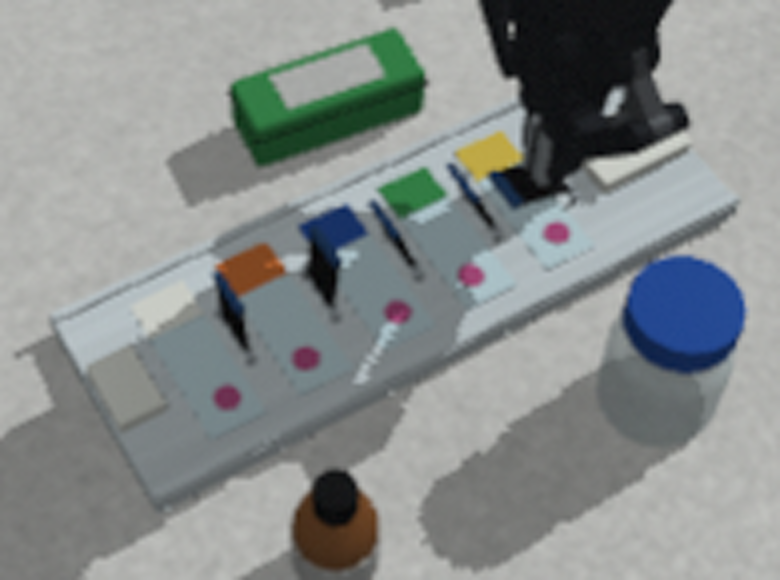

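View pics/side3.png

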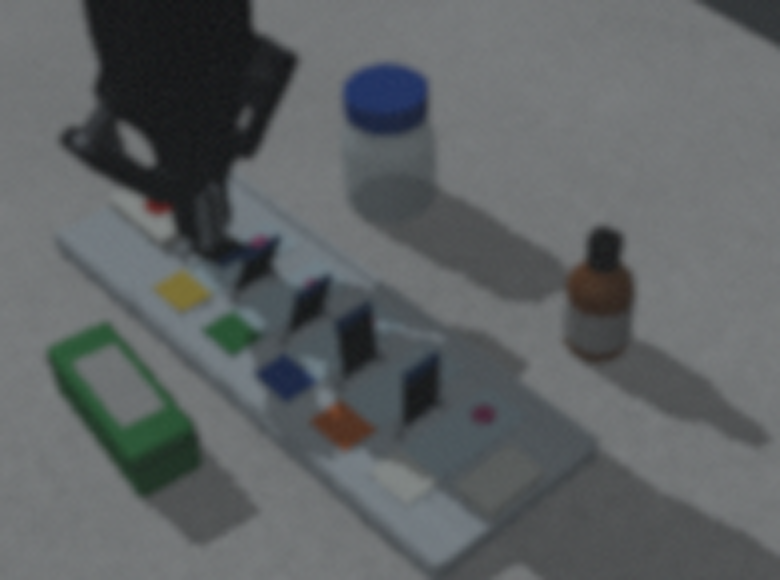

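Clip 1 is almost flat at scene crop (525,187), the others are upright and the tray hasn't moved. I'll continue to flatten clip 1.

>>> move_arm:
  offset:
    - [-0.12,0,0.06]
    - [-0.12,0,0]
    - [0,0,0]
    - [0,0,0]
  twist:
    - [0,0,0]
    - [0,0,0]
    - [0,0,0]
    - [0,0,0]
  grip: [1,1,1,1]

```text
clock: 6.23
tool_pos: [0.5445, 0.1273, 0.0228]
eef_rot: [2.124, 2.315, -0.0]
contact_force: [-0.3, -0.2, -0.2]
opening: 0.004
```

```bash
python3 look.py 4
```

```text
6.2333 [0.54450569 0.1272549  0.02279821] [-0.25752159 -0.21378036 -0.24722141]
```

View pics/scene4.png

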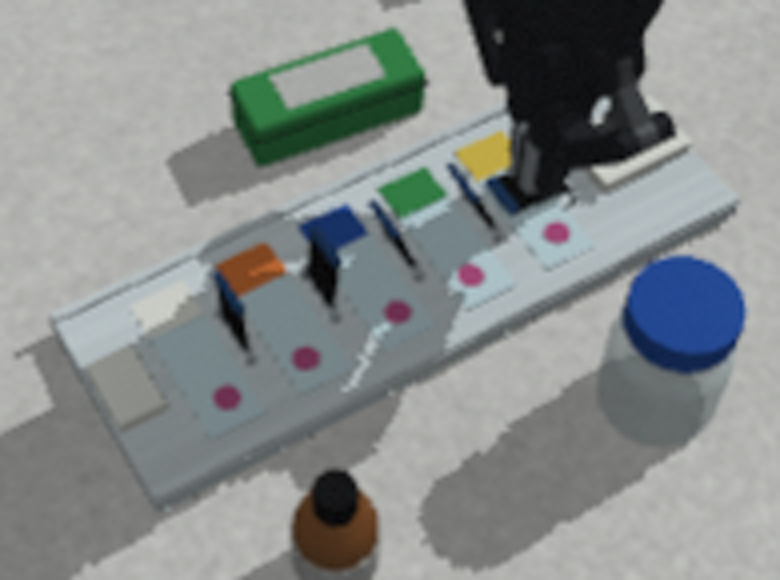

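>>> move_arm:
  offset:
    - [-0.1,0,0.05]
    - [-0.1,0,0]
    - [0,0,0]
    - [0,0,0]
  twist:
    - [0,0,0]
    - [0,0,0]
    - [0,0,0]
    - [0,0,0]
  grip: [1,1,1,1]

```text
clock: 6.67
tool_pos: [0.545, 0.1213, 0.0212]
eef_rot: [2.124, 2.315, -0.0]
contact_force: [-0.7, 0.1, -1.0]
opening: -0.002
```

>>> move_arm:
  offset:
    - [0,0,-0.2]
    - [0,0,-0.2]
    - [-0.2,0,0]
    - [-0.2,0,0]
    - [-0.2,0,0]
    - [0,0,0]
  twist:
    - [0,0,0]
    - [0,0,0]
    - [0,0,0]
    - [0,0,0]
    - [0,0,0]
    - [0,0,0]
  grip: [1,1,1,1,1,1]

```text
clock: 7.17
tool_pos: [0.5467, 0.1023, 0.0332]
eef_rot: [2.125, 2.314, -0.0]
contact_force: [-0.5, 0.2, 0.1]
opening: -0.004
```

```bash
python3 look.py 5
```

```text
7.1667 [0.54665898 0.10231728 0.03318272] [-0.53160978  0.18206747  0.14871801]
```

View pics/scene5.png

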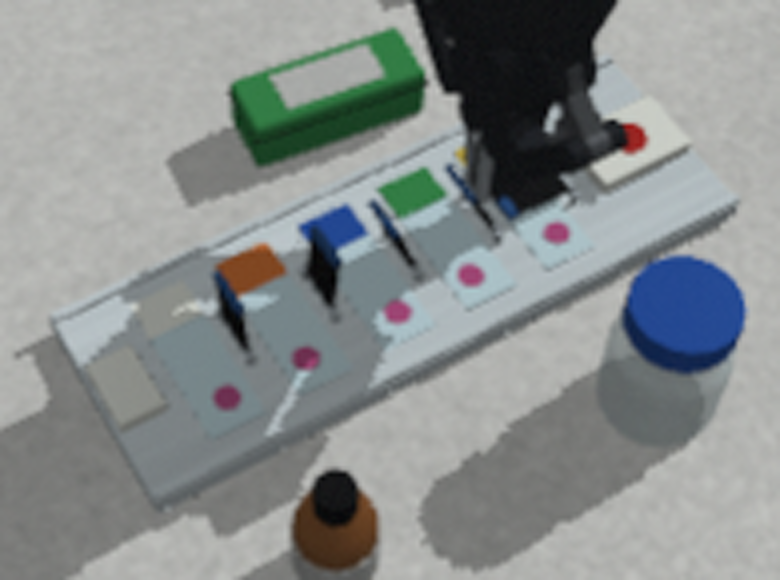

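View pics/side5.png

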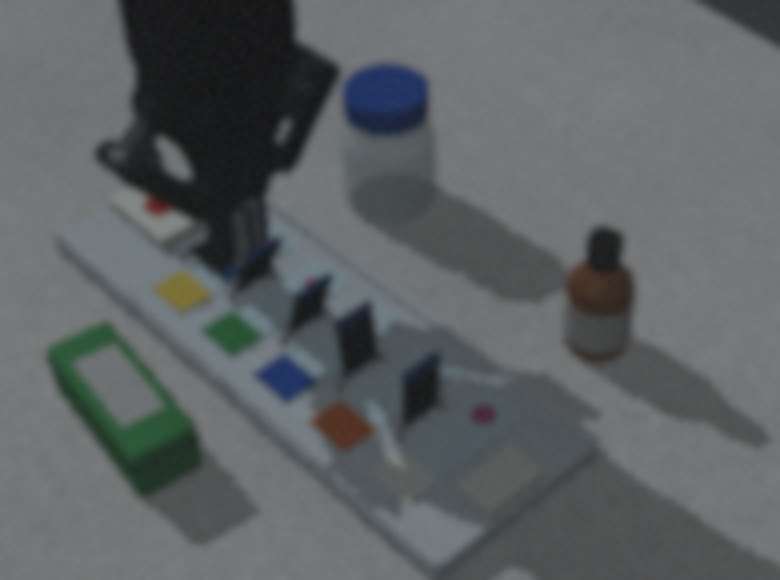

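>>> move_arm:
  offset:
    - [-0.1,0,0.08]
    - [-0.1,0,0.08]
    - [-0.1,0,0.08]
    - [-0.1,0,0.08]
    - [-0.12,0,0.04]
    - [-0.12,0,0.02]
    - [-0.1,0,0]
    - [-0.1,0,0]
    - [0,0,0]
    - [0,0,0]
  twist:
    - [0,0,0]
    - [0,0,0]
    - [0,0,0]
    - [0,0,0]
    - [0,0,0]
    - [0,0,0]
    - [0,0,0]
    - [0,0,0]
    - [0,0,0]
    - [0,0,0]
  grip: [1,1,1,1,1,1,1,1,1,1]

```text
clock: 8.1
tool_pos: [0.5488, 0.0783, 0.022]
eef_rot: [2.124, 2.315, 0.0]
contact_force: [0.5, 0.3, -0.6]
opening: -0.001
```

```bash
python3 look.py 6
```

```text
8.1 [0.54879099 0.07825699 0.0219757 ] [ 0.47370273  0.27643976 -0.57427306]
```

View pics/scene6.png

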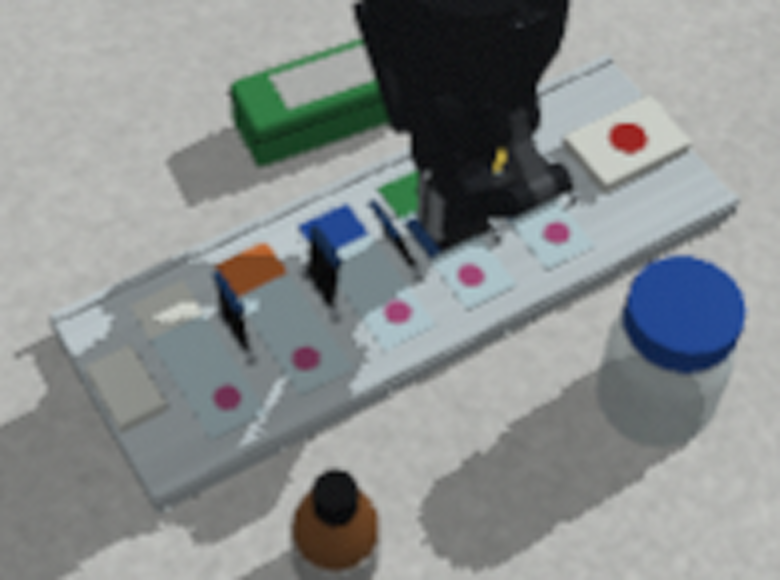

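Clip 2 is flat, clips 3 to 5 are still up, and the tray hasn't moved. Clip 3 next.

>>> move_arm:
  offset:
    - [0,0,-0.2]
    - [0,0,-0.2]
    - [-0.18,0,0]
    - [-0.18,0,0]
    - [-0.18,0,0]
    - [-0.1,0,0.08]
    - [-0.1,0,0.08]
    - [-0.1,0,0.08]
    - [-0.1,0,0.08]
    - [-0.12,0,0.04]
    - [-0.12,0,0.03]
    - [-0.1,0,0]
    - [-0.1,0,0]
    - [0,0,0]
    - [0,0,0]
  twist:
    - [0,0,0]
    - [0,0,0]
    - [0,0,0]
    - [0,0,0]
    - [0,0,0]
    - [0,0,0]
    - [0,0,0]
    - [0,0,0]
    - [0,0,0]
    - [0,0,0]
    - [0,0,0]
    - [0,0,0]
    - [0,0,0]
    - [0,0,0]
    - [0,0,0]
  grip: [1,1,1,1,1,1,1,1,1,1,1,1,1,1,1]

```text
clock: 9.45
tool_pos: [0.5524, 0.0371, 0.0223]
eef_rot: [2.124, 2.315, 0.0]
contact_force: [0.7, -0.1, 0.0]
opening: 0.0
```

```bash
python3 look.py 7
```

```text
9.45 [0.552355   0.03705458 0.02229279] [ 0.65794632 -0.13467407  0.02000274]
```

View pics/scene7.png

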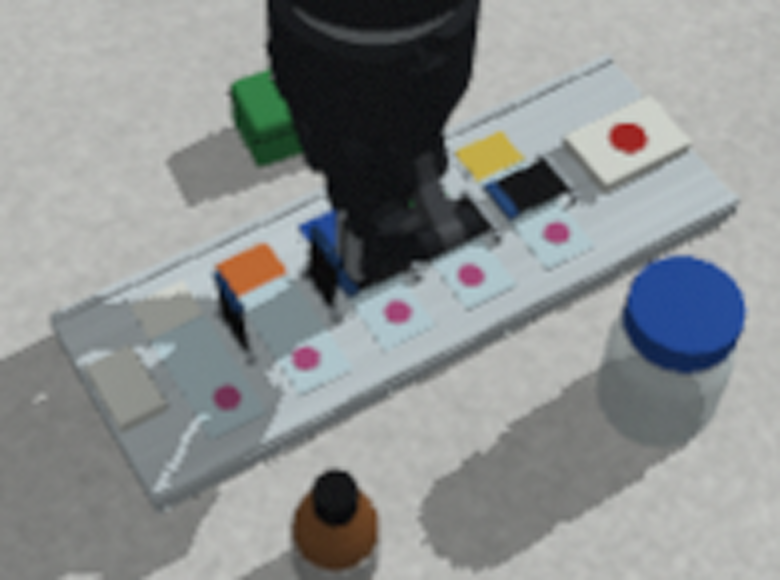

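View pics/side7.png

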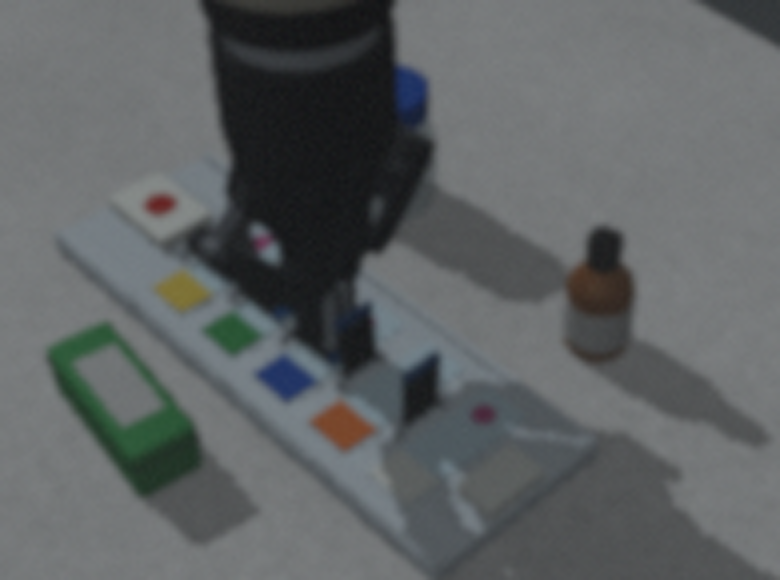

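Clip 1 lies flat, clip 3 is down, and clips 4 and 5 are standing. Clip 4 next.

>>> move_arm:
  offset:
    - [0,0,-0.2]
    - [0,0,-0.2]
    - [-0.18,0,0]
    - [-0.18,0,0]
    - [-0.18,0,0]
    - [-0.1,0,0.08]
    - [-0.1,0,0.08]
    - [-0.1,0,0.08]
    - [-0.1,0,0.08]
    - [-0.12,0,0.05]
    - [-0.12,0,0.03]
    - [-0.1,0,0]
    - [-0.1,0,0]
    - [0,0,0]
    - [0,0,0]
  twist:
    - [0,0,0]
    - [0,0,0]
    - [0,0,0]
    - [0,0,0]
    - [0,0,0]
    - [0,0,0]
    - [0,0,0]
    - [0,0,0]
    - [0,0,0]
    - [0,0,0]
    - [0,0,0]
    - [0,0,0]
    - [0,0,0]
    - [0,0,0]
    - [0,0,0]
  grip: [1,1,1,1,1,1,1,1,1,1,1,1,1,1,1]

```text
clock: 10.8
tool_pos: [0.5559, -0.0042, 0.0223]
eef_rot: [2.124, 2.315, 0.0]
contact_force: [0.5, -0.6, 0.8]
opening: -0.003
```

```bash
python3 look.py 8
```

```text
10.8 [ 0.55593    -0.00419551  0.02230047] [ 0.50019506 -0.63940649  0.77223721]
```

View pics/scene8.png

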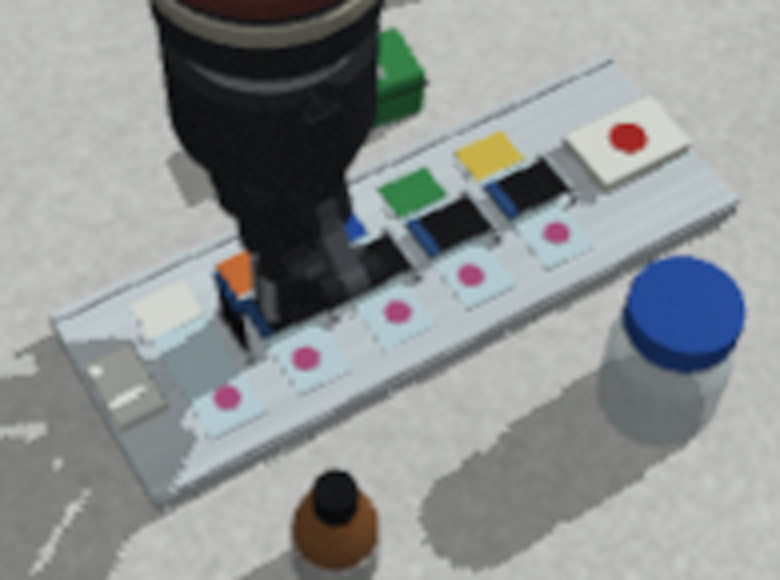

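View pics/side8.png

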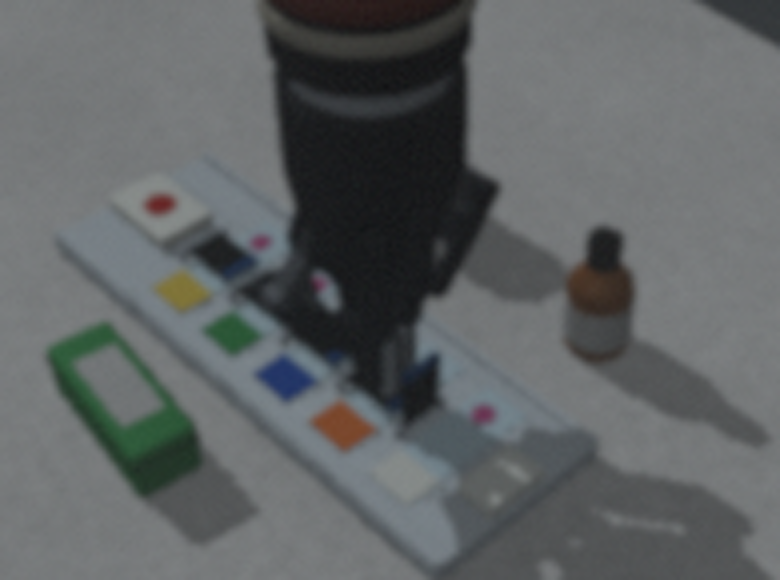

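Clip 4 is down and clip 5 is standing. Clip 5 next, then I'll lift clear.

>>> move_arm:
  offset:
    - [0,0,-0.2]
    - [0,0,-0.2]
    - [-0.18,0,0]
    - [-0.18,0,0]
    - [-0.18,0,0]
    - [-0.1,0,0.08]
    - [-0.1,0,0.08]
    - [-0.1,0,0.08]
    - [-0.1,0,0.08]
    - [-0.12,0,0.05]
    - [-0.12,0,0.03]
    - [-0.1,0,0]
    - [-0.1,0,0]
    - [-0.1,0,0]
    - [0,0,0]
    - [0,0,0]
  twist:
    - [0,0,0]
    - [0,0,0]
    - [0,0,0]
    - [0,0,0]
    - [0,0,0]
    - [0,0,0]
    - [0,0,0]
    - [0,0,0]
    - [0,0,0]
    - [0,0,0]
    - [0,0,0]
    - [0,0,0]
    - [0,0,0]
    - [0,0,0]
    - [0,0,0]
    - [0,0,0]
  grip: [1,1,1,1,1,1,1,1,1,1,1,1,1,1,1,1]

```text
clock: 12.23
tool_pos: [0.5597, -0.0484, 0.0223]
eef_rot: [2.124, 2.315, 0.0]
contact_force: [-0.8, 0.2, 0.6]
opening: 0.002
```

>>> move_arm:
  offset:
    - [0,0,-0.3]
    - [0,0,-0.7]
    - [0,0,-1]
    - [0,0,-1]
    - [0,0,-1]
    - [-0.5,0,-1]
    - [-1,0,-1]
    - [-1,0,0]
    - [-1,0,0]
    - [-1,0,0]
    - [-1,0,0]
    - [-1,0,0]
    - [0,0,0]
    - [0,0,0]
  twist:
    - [0,0,0]
    - [0,0,0]
    - [0,0,0]
    - [0,0,0]
    - [0,0,0]
    - [0,0,0]
    - [0,0,0]
    - [0,0,0]
    - [0,0,0]
    - [0,0,0]
    - [0,0,0]
    - [0,0,0]
    - [0,0,0]
    - [0,0,0]
  grip: [1,1,1,1,1,1,1,1,1,1,1,1,1,1]

```text
clock: 13.4
tool_pos: [0.5761, -0.2432, 0.202]
eef_rot: [-2.126, -2.313, -0.0]
contact_force: [-0.2, 0.4, 0.4]
opening: -0.001
```

```bash
python3 look.py 9
```

```text
13.4 [ 0.57614072 -0.24319826  0.20195234] [-0.21393331  0.41402517  0.3773391 ]
```

View pics/scene9.png

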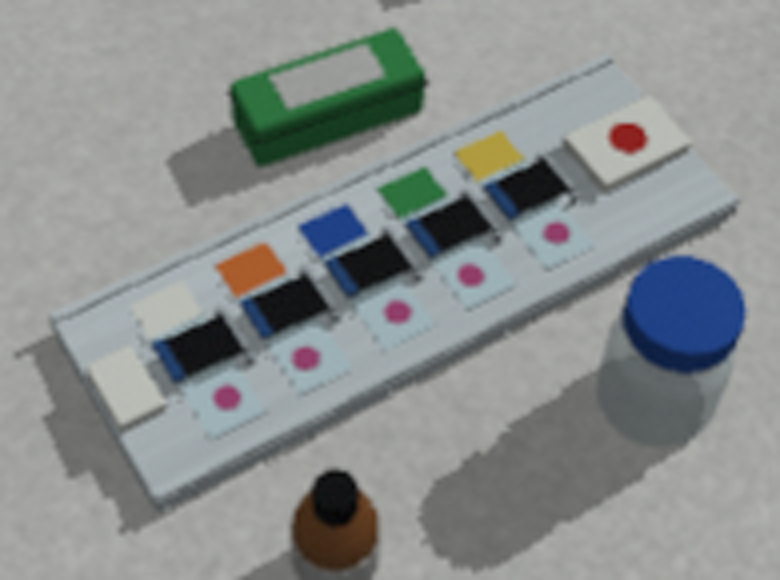

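View pics/side9.png

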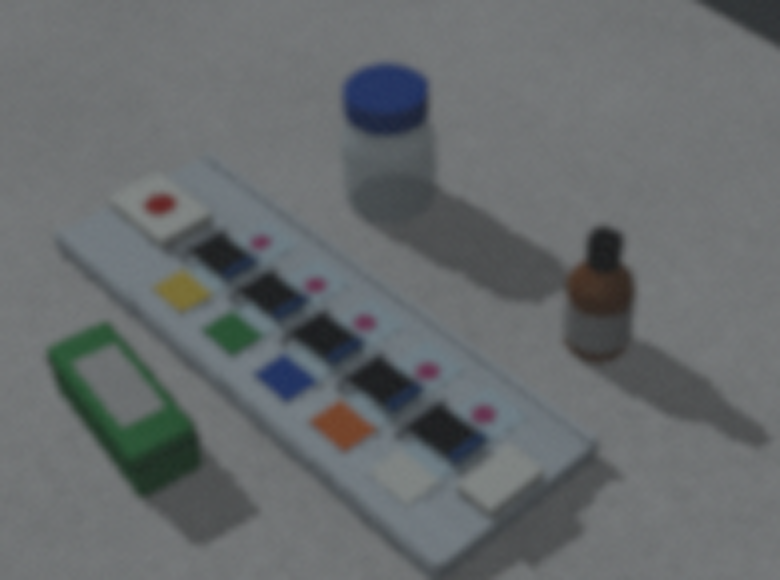

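All five clips lie flat, the tray and bystanders are where they were, and the hand is clear.

```bash
python3 -c "
from station import workorder
print(workorder.hand_in())"
```

```text
the job is handed in; nothing more can be done
None
```

All five clips are folded down over their slides, in order from the red dot, and I handed the job in; it reports no verdict. The clock stood at about 13.4 s of the 42 s allowed.

- **How it was done:** I found the tray in the scene, side and wrist views. With the fingers shut, I touched down on the red-dot pad to check the height. I then stroked clips 1 to 5 one at a time with the tips about 22 mm above the bench, and lifted clear to z ≈ 0.20 m past the end pad.
- **Height check:** contact on the red-dot pad came at z = 0.0201 m, against the stated 20 mm. The vertical force there reached about 8.5 N, the highest reading of the job. At the end of each stroke the reading was within about 1 N, which is noise level. Force was read only at the end of each move, so brief peaks in between would not show.
- **Last pictures:** both fixed cameras show five flat clips, with the tray, jar, bottle and slide box at the same pixels as before. The hand touches nothing.
- **Clip angles:** I did not measure these directly. From the tip height and position at the end of each stroke I work them out to be about 0.05 to 0.1 rad, under the 0.2 rad limit.
- **Disagreements:** triangulating the end pad from the two fixed cameras gave a height of 16 mm instead of 20 mm. The joint fit of the tray also came out about 3 mm low. I used the touch-down height instead.

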